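# Light up the birdhouse entrance

## Task

Twist the work lamp in its charging stand until the ridge on its head faces the stand's pointer post, draw it straight up out of the stand, then lean it about halfway between upright and level and hold it up over the birdhouse that has the round entrance hole (both birdhouses lie on their backs, fronts up), with its lens pointing straight at the centre of the hole from about 100 mm away. Finish while still holding the lamp there, steady and clear of everything else; do not push the birdhouses, the jar or the boards out of place.

Things in the scene. Friction and masses are not known exactly. Their poses are not given: they have to be found in the camera images.
- lamp: Hand-held work lamp, 152 mm long, about 0.25 kg, loose, standing lens down in the stand, handle up. Origin: centre of the lens face (its lower end); z runs up along the lamp to the handle, so the light shines along -z; the lug and ridge are on +x. Round aluminium head 48 mm in diameter from z 0 to 46 mm, then a taper to the handle.
- lamp_handle (a point): Middle of the lamp's black handle, on the lamp's axis, 108 mm above the lens face. The handle has a rectangular section, 38 mm along the lamp's x and 28 mm along its y (grip across the 28 mm), and runs from 64 to 152 mm above the lens face. Axes as the lamp's.
- lamp_ridge (a point): Outer end of the ridge on the lamp's head, 33 mm from its axis along +x, 42.5 mm above the lens face; 7 mm wide, in sight above the stand. Straight below it, hidden in the stand, a lug 10 mm wide (11 to 21 mm above the lens face) sticks out to 32 mm from the axis.
- stand: Fixed grey twist-lock charging stand: round cup 92 mm across, 44 mm high, upright. Origin: centre of its underside on the bench; the slot and post are on its +x, a black charger case (50 x 60 x 30 mm) on its -x. The lamp rests on its inner floor, 12 mm above the bench, and turns freely there about the vertical.
- stand_slot (a point): Centre of the only slot (18 mm wide) in the cup's inward rim, on the rim's top, 30 mm from the stand's axis along +x. The rim (36 to 44 mm above the bench, opening 53 mm across) holds the lug down until it is under this slot. At the start the lamp's +x is 20 to 80 degrees clockwise, seen from above, of the stand's +x: turn it anticlockwise.
- stand_post (a point): Top of the pointer post outside the slot, 55 mm from the stand's axis along +x, 46 mm above the bench; 20 mm long (radially) and 8 mm wide.
- house: Unpainted wooden birdhouse with a round entrance hole and a perch, loose, 0.8 kg, lying on its back with its front up. Origin: centre of the underside of its walls, on the bench; z up, x towards its roof. Walls 115 mm along x, 110 mm along y, front face 110 mm above the bench; roof 140 mm wide at the +x end, out to x 86 mm and 120 mm high; the perch, 8 mm thick, rises to 132 mm at x -12.5 mm.
- house_hole (a point): Centre of the entrance hole (40 mm in diameter) on the upward front face of the birdhouse, 27.5 mm from the body's origin along its x, 110 mm above the bench.
- blank: A second birdhouse, same size and also on its back, whose front has no hole and no perch; not to be disturbed. Origin and axes as for the first.
- jar: Closed glass jar, 70 mm across and 90 mm high, not to be disturbed. Origin: centre of its underside.
- offcuts: Stack of three boards, about 110 x 150 mm and 57 mm high, not to be disturbed. Origin: centre of its underside.
Things that resemble listed ones, but are neither listed nor needed, are in the scene too. Of the things that look like the lamp, the smallest one is meant.

How it is judged (in metres and radians):
On the way, in this order (a step that is already met when the one before it is completed fails the run):
1. the lamp, still down in the stand, is turned so that its ridge faces the slot and pointer post (x of lamp_ridge in the frame of stand above 0.02 m and y of lamp_ridge in the frame of stand between -0.008 and 0.008 m and z of lamp in the frame of stand below 0.018 m), for 0.1 s.
2. the lamp is drawn out, its lens above the stand's rim (height (world z) of lamp above 0.05 m and contact force between lamp and the fingers above 1 N), for 0.05 s.
At the end, for the whole second after the job is handed in: Gripper alone holds the lamp: lens over 100 mm above the bench, lean 30-60 deg, hole centre within 20 mm of the light axis (lamp x, y) and 60-160 mm ahead of the lens, speed under 30 mm/s; houses, jar, boards within 15 mm of their starts (contact force between lamp and the fingers above 1 N and height (world z) of lamp above 0.1 m and angle between lamp's own z axis and vertical between 0.52 and 1.05 rad and x of house_hole in the frame of lamp between -0.02 and 0.02 m and y of house_hole in the frame of lamp between -0.02 and 0.02 m and z of house_hole in the frame of lamp between -0.16 and -0.06 m and linear speed of lamp below 0.03 m/s and contact force between lamp and stand below 0.1 N and contact force between lamp and house below 0.1 N and contact force between lamp and blank below 0.1 N and contact force between lamp and jar below 0.1 N and contact force between lamp and offcuts below 0.1 N and distance of each of house, blank, jar, offcuts from where it was at the start of the episode below 0.015 m); the arm keeps its last pose, push and grip.
It fails at once if a birdhouse, the jar or the boards are pushed more than 20 mm or tipped (distance of any of house, blank, jar, offcuts from where it was at the start of the episode above 0.02 m or angle between any of house, blank, jar, offcuts's own z axis and vertical above 0.25 rad).
It also fails if it takes over 45 s, if anything falls off the work surface, if the arm or the gripper's body presses on something with over 40 N, if the wrist force passes 120 N, or if a joint passes its speed limit or range.

## Robot

A 7-joint arm with a two-finger parallel gripper is mounted at the origin on the work surface. World frame = base frame: x ahead of the robot, y to its left, z up, the work surface at z = 0. Lengths are in m, angles in degrees, forces in N, time in s.
With the tool pointing down it reaches from about 0.425 to 0.95 m from the base axis. Payload 4.7 kg.
Tool frame: the origin (TCP) lies midway between the tips of the shut fingers; the grasp point (between the pads) lies 19 mm behind it (r.hold_point_z is the z of the grasp point in the tool frame, in m); z points along the fingers, y is the line along which they close (so a half turn about z gives the same grasp; the last joint's range is limited). The gripper opens to 85 mm and grips with 20 to 120 N. Pads are 22 mm wide; open, the fingers measure 114 mm over their backs; the gripper's body (76 mm by 85 mm) begins 54 mm behind the grasp point. The pads swing forward as they close: fully open they stand 13 mm farther back than shut.
Start: joints at [63.146, 26.849, -2.785, 87.806, 1.381, 65.374, -4.715], TCP at [0.287, -0.611, 0.205] pointing down, gripper open.
Joint ranges: [-148.3, 148.3], [-19.14, 114.17], [-79.39, 73.82], [5.75, 140.21], [-59.74, 239.74], [12.07, 113.84], [-152.46, 152.46]. Speed limits (degrees/s): [147.25, 147.25, 180, 180, 180, 180, 180].

## Interface

Orientations are given as [roll, pitch, yaw] about the fixed x, y, z axes, in that order (R = Rz(yaw) Ry(pitch) Rx(roll)).
In Python, from station import r gives the robot as it stands. The module is installed in compiled form; this text tells all that it offers.
- The arm moves only by the tool play_rows, never from a script. Its argument "increments" is one flat list of numbers, 7 for each row, row after row: the shift along the tool's x, y, z in cm, then the turn, a rotation vector about the tool's x, y, z in degrees, then the finger opening in cm, from 0 to 8.54. In form: [tx, ty, tz, rx, ry, rz, fingers, tx, ty, tz, rx, ry, rz, fingers, ...]. A call has 1 to 20 rows; each row shifts and turns the commanded pose from where the row before left it, along the tool's axes as they then stand; what a row does not reach is not made up. A row lasts 1/10 s, in which the tool goes at most 50 mm and 8.59 degrees, less where a joint would pass 70% of its speed; a pose out of reach is approached as far as the arm can. A call with a gripper value outside its range is refused whole. The fingers move at their own pace and stop on an object; the grip force is fixed at half the most. Time passes only in rows, so rows that do not move let the fingers close. It gives the time, the measured TCP pose, the force, the opening and the grip force at its end, in the units of the state.
- r.observe(): the state, without advancing time (a new reading comes with each control period).
- r.capture(name): name is "scene" or "top"; returns the picture (384x512x3 uint8, red, green, blue); there is no depth.
- r.calibration(name): a dict with "K" (3x3 intrinsics, pixels), "R" (3x3) and "t" (3): a world point X has camera coordinates R X + t. Camera axes: x right, y down, z forward; pixel columns grow to the right and rows downward; lengths in m; the calibration is good to about 2 mm. A picture is of the moment at which its call begins. calibration takes no time and is no camera call.
- r.finish_job(): hands the job in; it is judged then, once.
The state is a dict: "clock": time; "qpos": joint angles; "dq": joint speeds; "joint_efforts": joint torques, N m; "position": TCP position; "eef_rot": TCP orientation; "wrist_force": force on the tool from outside, world axes, zero at the start; "wrist_torque": the same for the moment, N m; "finger_gap": finger opening in m; "gripper_force": force on a finger pad.
Only numpy, scipy, OpenCV 4.12 (cv2) and the standard library are available. Lean on these libraries where they do the work, as an engineer would, in place of code of your own. Each camera call takes 0.05 s, during which the arm holds its last target. There are 200 camera calls.

## Working session

There is one attempt and no reset: what is moved stays moved. The work goes in short steps, Python scripts to look and compute and a tool call to move; the robot and the scene stay as the last step left them, time stands still between calls to the robot, and variables do not carry over. Pictures are saved under pics/ and viewed, at most 10 in all, crops included, and the job is handed in when it is done.

Besides the shell and the picture viewer there is one more tool, called after ">>>" as name(argument=value, ...), one argument or row to a line, values as JSON. play_rows: Moves the arm, as the interface text tells. Its arguments: {"type":"object","properties":{"increments":{"type":"array"}},"required":["increments"]}

```bash
mkdir -p pics; python3 - <<'E'
from station import r
import cv2
for n in("scene","top"):
    im=r.capture(n); cv2.imwrite(f"pics/{n}0.png",cv2.resize(im[:,:,::-1],(800,600),interpolation=cv2.INTER_CUBIC))
    c=r.calibration(n); print(n,c)
print(r.observe(), r.hold_point_z)
E
```

```text
scene {'K': array([[422.81850413,   0.        , 258.45394378],
       [  0.        , 422.81850413, 188.40161973],
       [  0.        ,   0.        ,   1.        ]]), 'R': array([[-0.02091281,  0.99972063,  0.01101444],
       [ 0.58414242,  0.02115881, -0.81137534],
       [-0.81138172, -0.01053413, -0.58442171]]), 't': array([ 0.02288005, -0.25732407,  1.78036032])}
top {'K': array([[369.06776235,   0.        , 248.96757957],
       [  0.        , 369.06776235, 189.46477874],
       [  0.        ,   0.        ,   1.        ]]), 'R': array([[-0.00472499, -0.99998681,  0.00201406],
       [-0.98481162,  0.00430369, -0.17357291],
       [ 0.17356195, -0.0028036 , -0.98481896]]), 't': array([-0.00231448,  0.57966871,  0.99609057])}
{'clock': 0.1, 'qpos': array([63.14342482, 26.89343366, -2.78491146, 87.86752871,  1.3796821 ,
       65.37188191, -4.71524325]), 'dq': array([ 0.04621562, -0.0851312 ,  0.09318179, -0.20416978, -0.02535138,
        0.01683434, -0.05936694]), 'joint_efforts': array([ 1.49184321e-03, -5.11517179e+01, -4.65718482e-02, -2.38388336e+01,
        1.08522701e-02,  4.41099619e-03,  1.52522432e-05]), 'position': array([ 0.2871944 , -0.61023782,  0.20435279]), 'eef_rot': array([-1.79900665e+02,  2.01742966e-03,  2.52026746e+01]), 'wrist_force': array([ 0.17968091,  0.82274409, -0.15043527]), 'wrist_torque': array([ 0.02823899,  0.03458429, -0.028343  ]), 'gripper_force': 0.0, 'finger_gap': 0.08532850768527751} -0.0187
```

View pics/scene0.png

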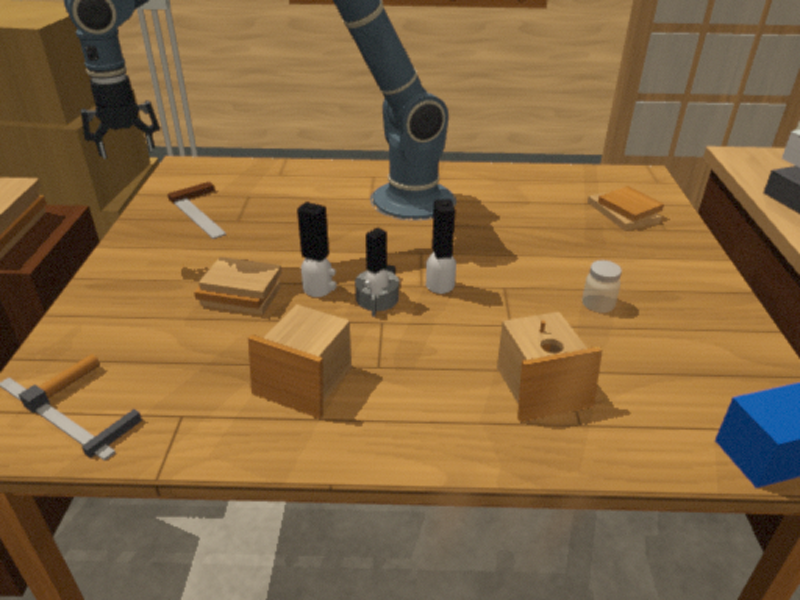

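View pics/top0.png

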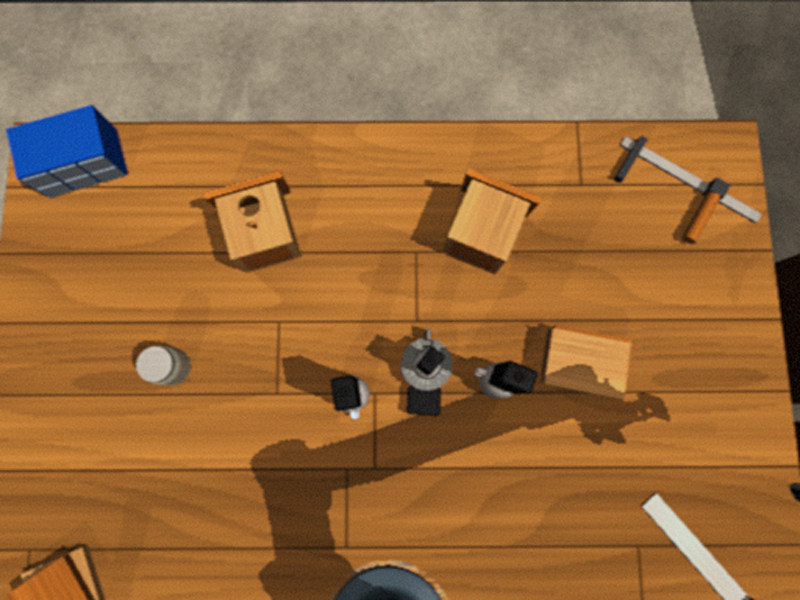

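The scene picture shows the small lamp in the grey stand at about (377,285), with taller lamps on both sides at (315,270) and (441,260). In the top picture the stand is at (427,362), its case at (424,402), the hole at (249,205), the perch at (252,226) and the jar at (157,364). Next I'll zoom in on the stand.

```bash
python3 - <<'E'
import cv2,numpy as np
from station import r
a=r.capture("top")[200:275,205:350]; b=r.capture("scene")[120:210,180:300]
a=cv2.resize(a,(800,414),interpolation=cv2.INTER_CUBIC); b=cv2.resize(b,(800,600),interpolation=cv2.INTER_CUBIC)
cv2.imwrite("pics/ta.png",a[:,:,::-1]); cv2.imwrite("pics/sb.png",b[:,:,::-1])
E
```

```text
(no output)
```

View pics/ta.png

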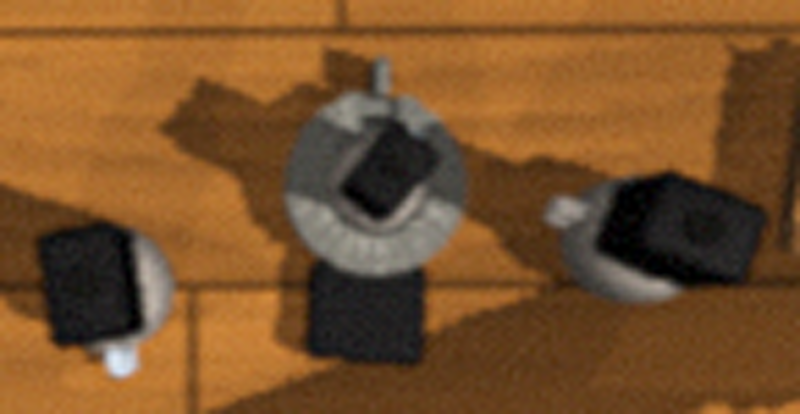

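View pics/sb.png

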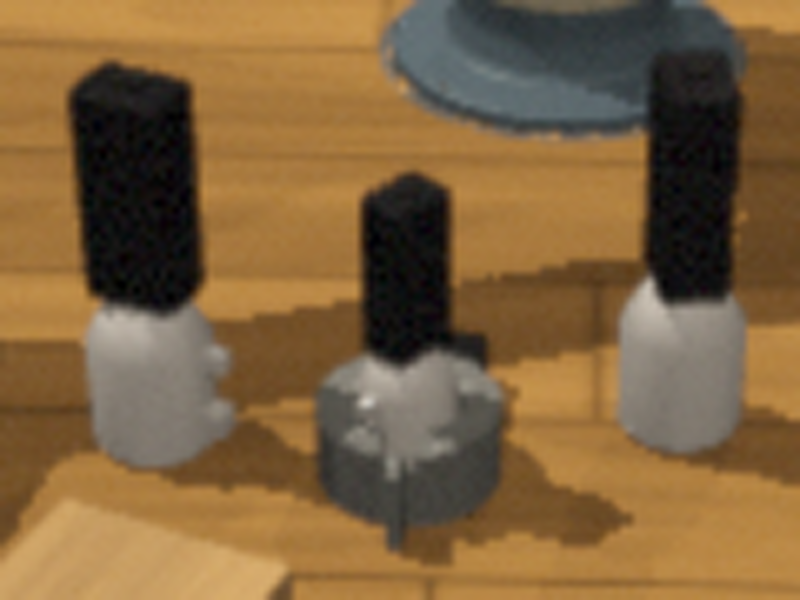

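Seen from above, the ridge and the handle's long axis point forward and right (-y), and the post points towards +x. I'll fit the handle box to its dark silhouette in both views and triangulate the rest.

```bash
cat > h.py <<'E'
import cv2,numpy as np
from station import r
from scipy.optimize import minimize,least_squares
C={n:r.calibration(n) for n in("scene","top")}
def proj(n,X):
    c=C[n]; p=(np.atleast_2d(X)@c["R"].T+c["t"])@c["K"].T; return p[:,:2]/p[:,2:]
def ray(n,uv,z):
    c=C[n]; d=c["R"].T@np.linalg.solve(c["K"],[*uv,1]); o=-c["R"].T@c["t"]; return o+d*(z-o[2])/d[2]
def tri(obs):
    return least_squares(lambda X:np.concatenate([proj(n,X)[0]-uv for n,uv in obs]),[.6,0,.1]).x
def handle(x,y,a):
    c,s=np.cos(a),np.sin(a)
    return np.array([[x+c*u-s*v,y+s*u+c*v,z] for u in(-.019,.019) for v in(-.014,.014) for z in(.076,.164)])
S=8
def fit(boxes,x0):
    ims={n:r.capture(n).max(2) for n in C}
    def cost(p):
        t=0
        for n,(u0,v0,u1,v1) in boxes.items():
            m=(ims[n][v0:v1,u0:u1]<50).astype(float)
            f=np.zeros(((v1-v0)*S,(u1-u0)*S),np.uint8)
            q=(proj(n,handle(*p))-[u0,v0]+.5)*S
            cv2.fillConvexPoly(f,cv2.convexHull(np.round(q*16).astype(np.int32)),255,shift=4)
            f=cv2.resize(f,m.shape[::-1],interpolation=cv2.INTER_AREA)/255
            t+=np.abs(f-m).sum()
        return t
    out=[]
    for a in np.radians(np.arange(-90,15,10)):
        s=minimize(cost,[*x0,a],method="Nelder-Mead",options=dict(initial_simplex=[[*x0,a],[x0[0]+.006,x0[1],a],[x0[0],x0[1]+.006,a],[*x0,a+.15]]))
        out.append((s.fun,s.x[0],s.x[1],np.degrees(s.x[2])))
    return sorted(out)[:4]
E
python3 - <<'E'
from h import *
k=145/800
T=lambda u,v:(205+u*k,200+v*k)
B=lambda u,v:(180+u*.15,120+v*.15)
st=ray("top",T(376,184),.044); print("stand",st,"post tip",ray("top",T(381,62),.046))
print("stand scene", ray("scene",B(410,395),.044), "post base scene",ray("scene",B(396,545),0))
print("handle top ray",ray("top",T(390,170),.164))
for f in fit({"top":(258,215,292,245),"scene":(230,140,252,176)},(st[0],st[1])): print(np.round(f,4))
s=.64
for nm,a,b,z in [("hole",(249,205),(552,346),.11),("perch",(252,225),(543,326),.132)]:
    print(nm,ray("top",np.array(a)*s,z),ray("scene",np.array(b)*s,z))
# wall corners near edge
for q in [(232,258),(293,237),(215,200),(270,185)]: print("front corner",ray("top",np.array(q)*s,.11))
for nm,q,z in [("jar",(157,364),.09),("lampL top",(347,392),.2),("lampR",(515,378),.2)]: print(nm,ray("top",np.array(q)*s,z))
E
```

```text
stand [ 0.45592212 -0.07200673  0.044     ] post tip [ 0.51781943 -0.07542657  0.046     ]
stand scene [ 0.45272058 -0.06957371  0.044     ] post base scene [ 5.16777155e-01 -7.34630105e-02  1.11022302e-16]
handle top ray [ 0.45543925 -0.07029647  0.164     ]
[ 1.411529e+02  4.588000e-01 -7.150000e-02 -1.334050e+01]
[ 1.412157e+02  4.593000e-01 -7.150000e-02 -1.331880e+01]
[ 1.417804e+02  4.596000e-01 -7.160000e-02 -1.384560e+01]
[ 1.418588e+02  4.589000e-01 -7.150000e-02 -1.375360e+01]
hole [0.7328678  0.24070981 0.11      ] [0.73407712 0.24204216 0.11      ]
perch [0.68957225 0.22875684 0.132     ] [0.7079135 0.2278146 0.132    ]
front corner [0.63720596 0.26652257 0.11      ]
front corner [0.67433866 0.16194058 0.11      ]
front corner [0.74230944 0.30091107 0.11      ]
front corner [0.76970092 0.20493911 0.11      ]
jar [0.45651556 0.39224917 0.09      ]
lampL top [0.40668929 0.05951626 0.2       ]
lampR [ 0.4264167  -0.19480768  0.2       ]
```

```bash
python3 - <<'E'
from h import *
for n,(u0,v0,u1,v1) in {"top":(260,217,290,243),"scene":(232,142,252,176)}.items():
    m=r.capture(n).max(2)[v0:v1,u0:u1]
    print(n); [print(' '.join('%3d'%x for x in row)) for row in m]
E
```

```text
top
 96  88  88  87  83  95 101 118 127 130 115  89  76  83  95 111 127 132 142 150 154 164 166 172 165 170 168 168 167 166
 99  92  92  89 100 114 131 146 145 127 128 118 113 121 107  91  81 101 122 125 138 156 174 175 174 174 176 172 170 176
 98 101 104 116 118 132 139 154 146 135 132 128 130 130 128  96  73  97 119 125 129 142 162 173 179 175 178 177 179 176
 99  98 108 121 128 132 134 151 157 139 121 116 115 111 112  89  74 102 122 125 126 128 143 159 177 174 174 179 173 178
 93  84  78  85 110 123 137 145 154 140 105  70  60  52  60  58  57  96 120 132 136 132 124 134 146 158 163 165 169 166
 86  73  71  70  80  95 126 144 140 130  99  71  57  63  50  38  31  42  80 117 137 119 100  86  94 124 156 157 157 157
 71  76  72  73  69  75  80  87 110 117  95  76  73  60  46  25  27  31  49  98 109  97  77  66  68  91 131 151 157 157
 74  71  79  77  75  72  66  66  61  68  73  77  78  51  32  24  29  23  36  54  83  86  70  69  69  77 100 135 159 170
 76  78  78  79  80  67  66  65  67  72  73  81  64  38  28  26  29  31  33  34  43  44  59  63  72  72  75  99 138 156
 79  75  79  73 
[... 4049 characters left out ...]
  16  17  22  15  17  16  20  19  22  27  56 114 118 117 120
116 110  76  26  15  26  21  12  22  15  18  18  20  16  21  61 107 109 114 116
113 108  73  30  19  23  15  21  16  16  12  19  19  19  16  48  82  86 104 104
115 109  72  31  21  19  16  23  21  17  12  18  11  10   8  33  44  46  49  52
117 111  72  26  16  21  20  24  25  22  20  25  27  33  28  36  32  35  30  37
116 112  88  61  29  19  18  17  21  20  26  48  64  83  62  61  44  37  36  40
116 121 124 122  77  55  34  22  19  33  59 100 122 130 116 104  87  71  61  43
126 133 142 163 140 112  83  59  54  88 110 144 146 141 138 129 131 128 112  82
133 138 153 177 181 160 145 121 121 154 153 152 148 143 138 128 137 134 133 126
```

```bash
python3 - <<'E'
from h import *
for n in C:
    for a in(-45,-50): print(n,a); print(proj(n,handle(.457,-.0715,np.radians(a))).round(1).tolist())
E
```

```text
scene -45
[[242.2, 167.9], [241.9, 144.5], [248.0, 171.4], [247.9, 147.8], [233.4, 172.3], [232.7, 148.6], [239.2, 175.8], [238.8, 152.0]]
scene -50
[[242.8, 168.0], [242.5, 144.6], [248.0, 171.7], [247.9, 148.1], [233.4, 171.9], [232.7, 148.3], [238.6, 175.8], [238.1, 152.0]]
top -45
[[272.6, 241.0], [274.9, 239.7], [265.2, 233.6], [266.8, 231.7], [282.3, 230.9], [285.5, 228.7], [274.9, 223.7], [277.4, 220.8]]
top -50
[[271.8, 240.8], [274.1, 239.5], [265.1, 232.9], [266.7, 230.8], [282.4, 231.7], [285.7, 229.5], [275.6, 223.8], [278.2, 220.9]]
```

The silhouette is narrower than a sharp-cornered box would give, so the handle's corners must be rounded. I'll add a corner radius to the fit.

```bash
python3 - <<'E'
s=open('h.py').read()
i=s.index("def handle"); j=s.index("S=8")
s=s[:i]+'''def handle(x,y,a,rc=.006,zb=.076,zt=.164):
    rc=np.clip(rc,0,.013); t=np.linspace(0,2*np.pi,24,endpoint=False)
    c,s=np.cos(a),np.sin(a); P=[]
    for su in(-1,1):
        for sv in(-1,1):
            u=su*(.019-rc)+rc*np.cos(t); v=sv*(.014-rc)+rc*np.sin(t)
            for z in(zb,zt): P.append(np.c_[x+c*u-s*v,y+s*u+c*v,0*u+z])
    return np.vstack(P)
'''+s[j:]
s=s.replace('[[*x0,a],[x0[0]+.006,x0[1],a],[x0[0],x0[1]+.006,a],[*x0,a+.15]]','[[*x0,a,.005],[x0[0]+.006,x0[1],a,.005],[x0[0],x0[1]+.006,a,.005],[*x0,a+.15,.005],[*x0,a,.008]]').replace('cost,[*x0,a]','cost,[*x0,a,.005]').replace("np.degrees(s.x[2])","np.degrees(s.x[2]),s.x[3]")
open('h.py','w').write(s)
E
python3 - <<'E'
from h import *
for B in ({"top":(258,217,290,243),"scene":(228,142,247,171)},{"top":(258,217,290,243)},{"scene":(228,142,252,170)}):
  for f in fit(B,(.457,-.0715)): print(np.round(f,4).tolist())
E
```

```text
[46.3804, 0.459, -0.0708, -40.3396, 0.0097]
[46.6314, 0.4589, -0.0708, -40.5179, 0.0095]
[46.7216, 0.4591, -0.0707, -39.2417, 0.0092]
[46.8392, 0.4594, -0.0711, -41.2218, 0.0102]
[26.651, 0.4588, -0.0708, -39.8003, 0.0093]
[26.8196, 0.4586, -0.0708, -40.7879, 0.0097]
[26.8392, 0.4585, -0.0707, -40.3583, 0.0099]
[26.9098, 0.4586, -0.0707, -40.459, 0.0091]
[6.502, 0.4664, -0.071, -38.5925, 0.011]
[6.549, 0.4673, -0.071, -31.4961, 0.0094]
[6.8392, 0.4671, -0.071, -42.3668, 0.0115]
[7.8745, 0.4675, -0.071, -22.2132, 0.0064]
```

The handle is at about (0.4575, -0.071) with yaw about -40°, and the stand's yaw is about -3°. I'll approach with tool yaw 140° (the same grasp by a half turn), starting by raising and turning.

>>> play_rows(
  increments=[0,0,-1,0,0,-8.2,8.54,0,0,-1,0,0,-8.2,8.54,0,0,-1,0,0,-8.2,8.54,0,0,-1,0,0,-8.2,8.54,0,0,-1,0,0,-8.2,8.54,0,0,-1,0,0,-8.2,8.54,0,0,-1,0,0,-8.2,8.54,0,0,-1,0,0,-8.2,8.54,0,0,-1,0,0,-8.2,8.54,0,0,-1,0,0,-8.2,8.54,0,0,0,0,0,-8.2,8.54,0,0,0,0,0,-8.2,8.54,0,0,0,0,0,-8.2,8.54,0,0,0,0,0,-8.2,8.54],
)

```text
clock: 2.1
position: [0.2873, -0.6108, 0.3054]
eef_rot: [-180.0, 0.0, 140.3]
wrist_force: [-0.8, 1.0, 0.2]
finger_gap: 0.085
gripper_force: 0.0
```

```bash
cat > d.py <<'E'
import sys,numpy as np
from station import r
from scipy.spatial.transform import Rotation as Ro
def delta(p,R):
    s=r.observe(); Rc=Ro.from_euler('xyz',s["eef_rot"],degrees=True)
    print("t",round(s["clock"],2),"q",np.round(s["qpos"],1),"pos",np.round(s["position"],4),"rpy",np.round(s["eef_rot"],1),"F",np.round(s["wrist_force"],1),"gap",round(s["finger_gap"],4),"gf",round(s["gripper_force"],1))
    print("tool shift cm",np.round(Rc.inv().apply(np.array(p)-s["position"])*100,2),"rotvec",np.round((Rc.inv()*R).as_rotvec(degrees=True),1))
if __name__=="__main__":
    v=[float(x) for x in sys.argv[1:]]; delta(v[:3],Ro.from_euler('xyz',v[3:],degrees=True))
E
python3 d.py .4575 -.071 .30 180 0 140; python3 -c "
from h import *
print(proj('scene',[.4575+.033*.766,-.071-.033*.643,.0545]),proj('top',[.4575+.033*.766,-.071-.033*.643,.0545]))"
```

```text
t 2.1 q [ 78.6  25.6 -26.   79.   11.2  78.  102.8] pos [ 0.2873 -0.6108  0.3054] rpy [-180.     0.   140.3] F [-0.8  1.   0.2] gap 0.085 gf 0.0
tool shift cm [21.36 52.41  0.53] rotvec [-0.   0.   0.3]
[[233.91214124 181.71127759]] [[280.51169321 223.39443183]]
```

>>> play_rows(
  increments=[1.335,3.275,0,0,0,0,8.54,1.335,3.275,0,0,0,0,8.54,1.335,3.275,0,0,0,0,8.54,1.335,3.275,0,0,0,0,8.54,1.335,3.275,0,0,0,0,8.54,1.335,3.275,0,0,0,0,8.54,1.335,3.275,0,0,0,0,8.54,1.335,3.275,0,0,0,0,8.54,1.335,3.275,0,0,0,0,8.54,1.335,3.275,0,0,0,0,8.54,1.335,3.275,0,0,0,0,8.54,1.335,3.275,0,0,0,0,8.54,1.335,3.275,0,0,0,0,8.54,1.335,3.275,0,0,0,0,8.54,1.335,3.275,0,0,0,0,8.54,1.335,3.275,0,0,0,0,8.54,0,0,0,0,0,0,8.54,0,0,0,0,0,0,8.54],
)

```text
clock: 3.9
position: [0.4607, -0.0716, 0.3055]
eef_rot: [-180.0, 0.0, 140.1]
wrist_force: [-0.5, -1.3, 0.9]
finger_gap: 0.0855
gripper_force: 0.0
```

```bash
python3 d.py .4575 -.071 .097 180 0 140
```

```text
t 3.9 q [ 48.2   6.  -47.6 104.8   4.7  71.2  49.4] pos [ 0.4607 -0.0716  0.3055] rpy [-180.     0.   140.1] F [-0.5 -1.3  0.9] gap 0.0855 gf 0.0
tool shift cm [ 0.3  -0.15 20.85] rotvec [-0.   0.   0.1]
```

>>> play_rows(
  increments=[0.3,-0.15,2.5,0,0,0,8.54,0,0,2.5,0,0,0,8.54,0,0,2.5,0,0,0,8.54,0,0,2.5,0,0,0,8.54,0,0,2.5,0,0,0,8.54,0,0,2,0,0,0,8.54,0,0,2,0,0,0,8.54,0,0,2,0,0,0,8.54,0,0,1.5,0,0,0,8.54,0,0,0.8,0,0,0,8.54,0,0,0,0,0,0,8.54,0,0,0,0,0,0,8.54],
)

```text
clock: 5.1
position: [0.4578, -0.0719, 0.0978]
eef_rot: [180.0, 0.0, 139.9]
wrist_force: [0.5, 0.4, 1.1]
finger_gap: 0.0854
gripper_force: 0.0
```

```bash
python3 d.py .4575 -.071 .097 180 0 140; python3 - <<'E'
import cv2
from station import r
b=r.capture("scene")[110:210,170:300]
cv2.imwrite("pics/s2.png",cv2.resize(b,(780,600),interpolation=cv2.INTER_CUBIC)[:,:,::-1])
E
```

```text
t 5.1 q [ 40.   20.5 -43.3 120.3  19.5  46.1  34.6] pos [ 0.4578 -0.0719  0.0978] rpy [180.    0.  139.9] F [0.5 0.4 1.1] gap 0.0854 gf 0.0
tool shift cm [0.08 0.05 0.08] rotvec [ 0.   0.  -0.1]
```

View pics/s2.png

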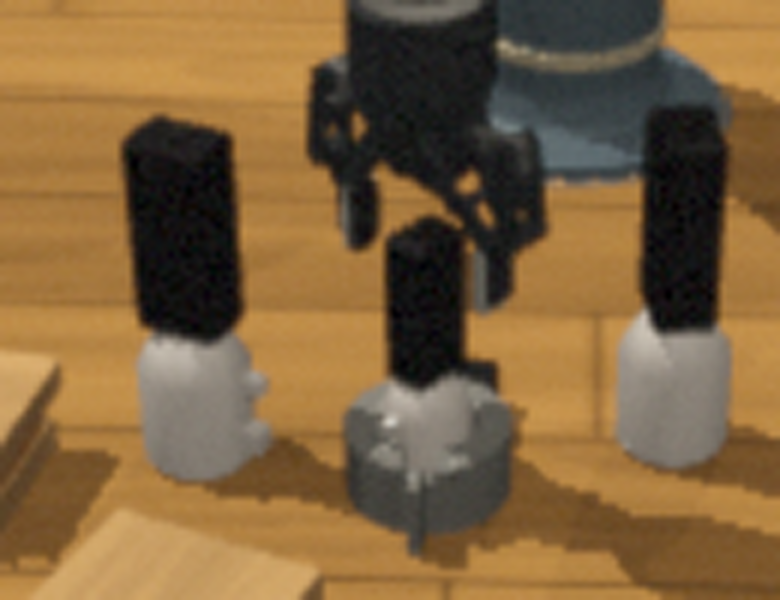

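The picture shows the fingers straddling the handle, pads at about (360,220) and (490,285). The ridge is at (388,422) and the post at (416,500). Now closing.

>>> play_rows(
  increments=[0,0,0,0,0,0,0,0,0,0,0,0,0,0,0,0,0,0,0,0,0,0,0,0,0,0,0,0,0,0,0,0,0,0,0,0,0,0,0,0,0,0,0,0,0,0,0,0,0,0,0,0,0,0,0,0],
)

```text
clock: 5.95
position: [0.4576, -0.0715, 0.0976]
eef_rot: [-180.0, 0.0, 140.0]
wrist_force: [-1.5, -1.0, 6.1]
finger_gap: 0.0274
gripper_force: 59.9
```

```bash
python3 d.py .4575 -.071 .097 180 0 177; python3 -c "
from h import *
from scipy.optimize import minimize
for f in fit({'scene':(228,150,247,171)},(.458,-.0715)): print(np.round(f,4))"
```

```text
t 5.95 q [ 39.9  20.6 -43.4 120.3  19.6  46.2  34.6] pos [ 0.4576 -0.0715  0.0976] rpy [-180.    0.  140.] F [-1.5 -1.   6.1] gap 0.0274 gf 59.9
tool shift cm [0.04 0.03 0.06] rotvec [ -0.   0. -37.]
[ 3.64510e+01  4.54200e-01 -7.14000e-02 -2.40209e+01  4.10000e-03]
[ 3.64510e+01  4.56100e-01 -7.03000e-02 -5.87867e+01  6.80000e-03]
[ 3.64510e+01  4.56100e-01 -7.05000e-02 -4.71113e+01  7.10000e-03]
[ 3.64510e+01  4.58600e-01 -7.09000e-02  2.81594e+01  1.00000e-03]
```

>>> play_rows(
  increments=[0,0,0,0,0,-3.7,0,0,0,0,0,0,-3.7,0,0,0,0,0,0,-3.7,0,0,0,0,0,0,-3.7,0,0,0,0,0,0,-3.7,0,0,0,0,0,0,-3.7,0,0,0,0,0,0,-3.7,0,0,0,0,0,0,-3.7,0,0,0,0,0,0,-3.7,0,0,0,0,0,0,-3.7,0,0,0,0,0,0,0,0,0,0,0,0,0,0,0,0,0,0,0,0,0,0],
)

```text
clock: 7.35
position: [0.458, -0.0706, 0.0976]
eef_rot: [179.9, 0.1, 177.0]
wrist_force: [0.8, 1.8, 5.5]
finger_gap: 0.0274
gripper_force: 60.0
```

```bash
python3 d.py .4575 -.071 .097 180 0 177; python3 - <<'E'
import cv2,numpy as np
from station import r
b=cv2.resize(r.capture("scene")[150:210,210:280],(700,600),interpolation=cv2.INTER_CUBIC)
cv2.imwrite("pics/s3.png",b[:,:,::-1])
E
```

```text
t 7.35 q [ 46.5  23.3 -52.2 120.   24.8  47.9  66.5] pos [ 0.458  -0.0706  0.0976] rpy [1.799e+02 1.000e-01 1.770e+02] F [0.8 1.8 5.5] gap 0.0274 gf 60.0
tool shift cm [ 0.05 -0.05  0.06] rotvec [ 0.1  0.1 -0. ]
```

View pics/s3.png

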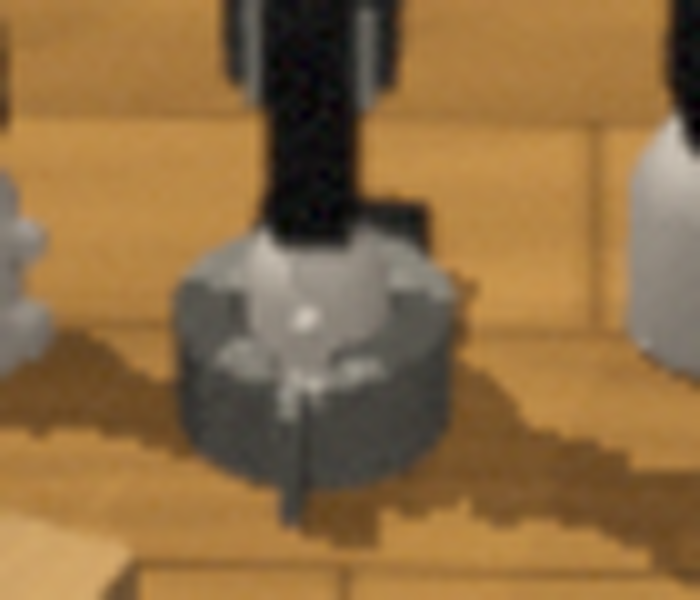

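The picture shows the ridge at (307,320), in line with the slot at (300,378) and the post at (295,440). Now drawing it straight up.

>>> play_rows(
  increments=[0,0,-0.5,0,0,0,0,0,0,-0.8,0,0,0,0,0,0,-0.8,0,0,0,0,0,0,-0.8,0,0,0,0,0,0,-0.8,0,0,0,0,0,0,-0.8,0,0,0,0],
)

```text
clock: 8.0
position: [0.4573, -0.0714, 0.1431]
eef_rot: [-180.0, 0.0, 177.0]
wrist_force: [-0.5, -0.1, -3.4]
finger_gap: 0.0272
gripper_force: 59.2
```

>>> play_rows(
  increments=[0,0,-2,0,0,0,0,0,0,-2,0,0,0,0,0,0,-2,0,0,0,0,0,0,-2,0,0,0,0,0,0,-2,0,0,0,0,0,0,-2,0,0,0,0,0,0,-2,0,0,0,0,0,0,-2,0,0,0,0,0,0,-2,0,0,0,0,0,0,0,0,0,0,0],
)

```text
clock: 9.0
position: [0.4589, -0.0709, 0.3249]
eef_rot: [-179.9, 0.3, 177.0]
wrist_force: [0.4, -0.0, -3.2]
finger_gap: 0.0271
gripper_force: 59.7
```

```bash
python3 - <<'E'
from d import *
H=np.array([.7335,.2415,.11])
for psi in (198,180):
    a=np.array([np.cos(np.radians(psi)),np.sin(np.radians(psi)),1])/2**.5
    p=H+a*(.1+.0856)
    # minimal turn from vertical yaw 177, then yaw extra
    ax=np.cross([0,0,1],a); ax/=np.linalg.norm(ax)
    for yaw in(177,198,160):
        print(psi,yaw); R=Ro.from_rotvec(ax*45,degrees=True)*Ro.from_euler('xyz',[180,0,yaw],degrees=True)
        print(p,R.as_euler('xyz',degrees=True)); delta(p,R)
E
```

```text
198 177
[0.60868428 0.20094491 0.24123902] [160.28394783  41.31063098 169.50398161]
t 9.0 q [ 60.3   6.7 -60.6 102.9   6.2  73.6  85.1] pos [ 0.4589 -0.0709  0.3249] rpy [-179.9    0.3  177. ] F [ 0.4 -0.  -3.2] gap 0.0271 gf 59.7
tool shift cm [-13.49  27.94   8.39] rotvec [-16.2 -41.7   0.1]
198 198
[0.60868428 0.20094491 0.24123902] [ 180.   45. -162.]
t 9.0 q [ 60.3   6.7 -60.6 102.9   6.2  73.6  85.1] pos [ 0.4589 -0.0709  0.3249] rpy [-179.9    0.3  177. ] F [ 0.4 -0.  -3.2] gap 0.0271 gf 59.7
tool shift cm [-13.49  27.94   8.39] rotvec [ -8.4 -44.2 -19.8]
198 160
[0.60868428 0.20094491 0.24123902] [148.38099346  33.86291398 150.14684039]
t 9.0 q [ 60.3   6.7 -60.6 102.9   6.2  73.6  85.1] pos [ 0.4589 -0.0709  0.3249] rpy [-179.9    0.3  177. ] F [ 0.4 -0.  -3.2] gap 0.0271 gf 59.7
tool shift cm [-13.49  27.94   8.39] rotvec [-22.3 -39.   16.2]
180 177
[0.60226098 0.2415     0.24123902] [177.0041039   44.92153183 175.76122798]
t 9.0 q [ 60.3   6.7 -60.6 102.9   6.2  73.6  85.1] pos [ 0.4589 -0.0709  0.3249] rpy [-179.9    0.3  177. ] F [ 0.4 -0.  -3.2] gap 0.0271 gf 59.7
tool shift cm [-12.64  31.96   8.38] rotvec [ -2.4 -44.6   0. ]
180 198
[0.60226098 0.2415     0.24123902] [-162.82796215   42.26019527 -155.32094261]
t 9.0 q [ 60.3   6.7 -60.6 102.9   6.2  73.6  85.1] pos [ 0.4589 -0.0709  0.3249] rpy [-179.9    0.3  177. ] F [ 0.4 -0.  -3.2] gap 0.0271 gf 59.7
tool shift cm [-12.64  31.96   8.38] rotvec [  5.8 -44.6 -19.9]
180 160
[0.60226098 0.2415     0.24123902] [161.11827877  41.64114327 152.76368652]
t 9.0 q [ 60.3   6.7 -60.6 102.9   6.2  73.6  85.1] pos [ 0.4589 -0.0709  0.3249] rpy [-179.9    0.3  177. ] F [ 0.4 -0.  -3.2] gap 0.0271 gf 59.7
tool shift cm [-12.64  31.96   8.38] rotvec [ -9.  -43.9  16.2]
```

>>> play_rows(
  increments=[-1.35,2.8,0,0,0,0,0,-1.35,2.8,0,0,0,0,0,-1.35,2.8,0,0,0,0,0,-1.35,2.8,0,0,0,0,0,-1.35,2.8,0,0,0,0,0,-1.35,2.8,0,0,0,0,0,-1.35,2.8,0,0,0,0,0,-1.35,2.8,0,0,0,0,0,-1.35,2.8,0,0,0,0,0,-1.35,2.8,0,0,0,0,0,0,0,0,0,0,0,0],
)

```text
clock: 10.1
position: [0.6062, 0.206, 0.3203]
eef_rot: [179.8, -0.2, 177.4]
wrist_force: [-1.1, 0.5, -2.8]
finger_gap: 0.0275
gripper_force: 61.1
```

>>> play_rows(
  increments=[0,0,0,-1.6,-4.2,0,0,0,0,0,-1.6,-4.2,0,0,0,0,0,-1.6,-4.2,0,0,0,0,0,-1.6,-4.2,0,0,0,0,0,-1.6,-4.2,0,0,0,0,0,-1.6,-4.2,0,0,0,0,0,-1.6,-4.2,0,0,0,0,0,-1.6,-4.2,0,0,0,0,0,-1.6,-4.2,0,0,0,0,0,-1.6,-4.2,0,0,0,0,0,0,0,0,0],
)

```text
clock: 11.2
position: [0.603, 0.1987, 0.3175]
eef_rot: [161.0, 41.0, 169.9]
wrist_force: [-0.6, 0.2, -3.1]
finger_gap: 0.0273
gripper_force: 61.3
```

```bash
python3 d.py .6087 .2009 .2412 160.28 41.3 169.5
```

```text
t 11.2 q [ 35.9   4.2 -61.5 118.3  29.1  17.3  38.3] pos [0.603  0.1987 0.3175] rpy [161.   41.  169.9] F [-0.6  0.2 -3.1] gap 0.0273 gf 61.3
tool shift cm [ 4.61 -1.68  5.88] rotvec [-0.5 -0.4  0.1]
```

>>> play_rows(
  increments=[0.38,-0.14,0.49,0,0,0,0,0.38,-0.14,0.49,0,0,0,0,0.38,-0.14,0.49,0,0,0,0,0.38,-0.14,0.49,0,0,0,0,0.38,-0.14,0.49,0,0,0,0,0.38,-0.14,0.49,0,0,0,0],
)

```text
clock: 11.8
position: [0.6105, 0.2021, 0.2836]
eef_rot: [160.5, 41.2, 169.6]
wrist_force: [-0.2, -1.4, -3.3]
finger_gap: 0.0272
gripper_force: 61.3
```

```bash
python3 d.py .6087 .2009 .2412 160.28 41.3 169.5
```

```text
t 11.8 q [ 25.1   7.3 -52.5 120.6  47.9  14.5  19.7] pos [0.6105 0.2021 0.2836] rpy [160.5  41.2 169.6] F [-0.2 -1.4 -3.3] gap 0.0272 gf 61.3
tool shift cm [ 2.91 -1.17  2.86] rotvec [-0.2 -0.1  0. ]
```

```bash
python3 - <<'E'
from d import *
H=np.array([.7335,.2415,.11]); psi=np.radians(198); th=np.radians(40)
a=np.array([np.cos(psi)*np.sin(th),np.sin(psi)*np.sin(th),np.cos(th)]); p=H+a*(.105+.0856)
ax=np.cross([0,0,1],a); ax/=np.linalg.norm(ax)
R=Ro.from_rotvec(ax*th)*Ro.from_euler('xyz',[180,0,177],degrees=True)
print(p,R.as_euler('xyz',degrees=True)); delta(p,R)
E
```

```text
[0.61698101 0.20364068 0.25600807] [163.26363037  36.87662524 171.38460067]
t 11.8 q [ 25.1   7.3 -52.5 120.6  47.9  14.5  19.7] pos [0.6105 0.2021 0.2836] rpy [160.5  41.2 169.6] F [-0.2 -1.4 -3.3] gap 0.0272 gf 61.3
tool shift cm [ 1.36 -0.58  2.42] rotvec [ 1.6  4.6 -0. ]
```

>>> play_rows(
  increments=[0,0,0,0.4,1.15,0,0,0,0,0,0.4,1.15,0,0,0,0,0,0.4,1.15,0,0,0,0,0,0.4,1.15,0,0,0.25,-0.1,0.5,0,0,0,0,0.25,-0.1,0.5,0,0,0,0,0.25,-0.1,0.5,0,0,0,0,0.25,-0.1,0.5,0,0,0,0,0.2,-0.1,0.5,0,0,0,0,0,0,0,0,0,0,0,0,0,0,0,0,0,0,0,0,0,0,0,0,0],
)

```text
clock: 13.0
position: [0.6164, 0.2042, 0.2571]
eef_rot: [163.2, 36.9, 171.4]
wrist_force: [0.4, -0.1, -2.2]
finger_gap: 0.027
gripper_force: 61.2
```

```bash
python3 d.py .6170 .2036 .2560 163.26 36.88 171.38; python3 - <<'E'
import cv2,numpy as np
from station import r
b=[cv2.resize(c,(400,300),interpolation=cv2.INTER_CUBIC) for c in(r.capture("scene")[90:270,270:510],r.capture("top")[90:240,90:290])]
cv2.imwrite("pics/f.png",np.hstack(b)[:,:,::-1])
E
```

```text
t 13.0 q [ 23.8  11.8 -53.1 118.2  46.   19.6  22.7] pos [0.6164 0.2042 0.2571] rpy [163.2  36.9 171.4] F [ 0.4 -0.1 -2.2] gap 0.027 gf 61.2
tool shift cm [ 0.01 -0.09  0.11] rotvec [0.1 0.  0. ]
```

View pics/f.png

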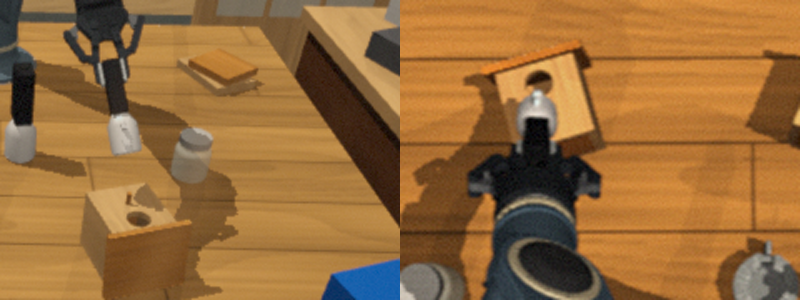

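The lamp is held leaning over the hole house. In the left half the lens rim is at (126,150) and the hole at (139,219). I'll check the lamp's real axis against the model.

```bash
python3 - <<'E'
from h import *
from scipy.spatial.transform import Rotation as Ro
s=r.observe(); R=Ro.from_euler('xyz',s["eef_rot"],degrees=True).as_matrix(); p=s["position"]
L=p+.0856*R[:,2]; a=-R[:,2]; H=np.array([.7335,.2415,.11]); d=H-L
print("ahead",-d@a,"off",R.T@d, "lean",np.degrees(np.arccos(a[2])))
t=np.linspace(0,6.28,9)[:8]
cv=[]
for n,(x0,y0,k) in {"scene":(270,90,.6),"top":(90,90,.5)}.items():
    c=r.capture(n)
    im=cv2.resize(c,None,fx=6,fy=6,interpolation=cv2.INTER_CUBIC)
    for z,rad in((0,.024),(.046,.024)):
        t=np.linspace(0,2*np.pi,40); P=(L+a*z)+rad*(np.outer(np.cos(t),R[:,0])+np.outer(np.sin(t),R[:,1]))
        cv2.polylines(im,[np.round((proj(n,P)+.5)*6).astype(np.int32)],1,(255,0,0),1)
    for X,col in((L,(0,255,0)),(H,(0,0,255)),(L+a*.108,(255,255,0))):
        cv2.circle(im,tuple(int(v) for v in (proj(n,X)[0]+.5)*6),4,col,-1)
    u,v=((proj(n,L)[0])*6).astype(int); cv.append(im[v-250:v+250,u-190:u+190])
cv2.imwrite("pics/ov.png",np.hstack(cv)[:,:,::-1])
E
```

```text
ahead 0.10619623103277004 off [ 0.00035128 -0.00097531  0.10619623] lean 40.09025398981991
```

View pics/ov.png

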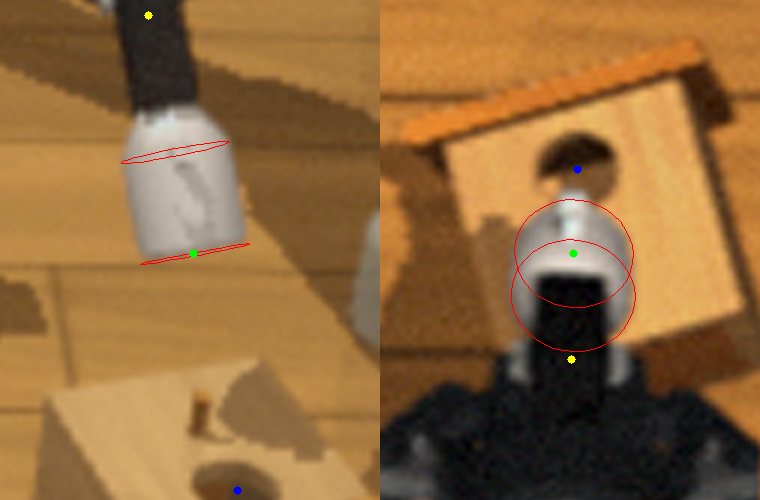

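The overlay fits the lamp to within about 1 px in both views, and the light axis passes through the hole centre at (577,170) in the right half. Handing in.

```bash
python3 -c "
from station import r
s=r.observe(); print(s['dq'].round(2),s['gripper_force'],s['clock']); print(r.finish_job())"
```

```text
[-0.03 -0.11  0.14  0.11  0.13 -0.1  -0.07] 61.1949098110199 13.2
the job is handed in; nothing more can be done
None
```

The job is handed in (no verdict came back): the lamp was twisted free, drawn out and held steady at about a 40° lean, its lens aimed at the hole centre within about 1 mm from about 106 mm by my measurements.

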